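# Set the bowl gauge to the rider and hold it

### The job

A thrown bowl on its round bat stands in the gauge stand. First swing the yellow keeper bar fully shut until it clicks into its catch, then push the red lock button all the way in so that the telescoping arm is free, and then pull the arm out by its blue grip until its black pointer stands level with the red rider on the scale. A spring draws the arm back, so finish while still holding it at the mark with your fingers; do not disturb the bowl, nor the jar, mug and brush lying about.

Things in the scene. Friction and masses are not known exactly. Their poses are not given: they have to be found in the camera images.
- stand: Fixed gauge stand on a plywood base 12 mm thick, from x = -115 to 115, y = -125 to 220 mm. Origin on the table under the bowl's centre; z up. Column and head (64 x 84 mm, top at z = 140 mm) are centred at x = 0, y = 175 mm; the arm slides out along -y, 120 mm above the table, over the bowl. An outer tube 24 mm thick sticks out behind the head to y = 292 mm, at the same height.
- keeper (a joint): Keeper bar's angle (rad): 0 = shut, up to 1.7; starts at 0.9 to 1.5. Vertical axis through keeper_hinge. Shut, the bar points from the hinge along the stand's -x; opening swings it towards -y (anticlockwise from above). It stays where left (friction 0.03 N m); the last 0.08 rad goes over a sprung ball (about 5 N at the peg) that then holds it at its stop at 0.
- keeper_peg (a point): Point on the axis of the black upright peg on the yellow keeper bar, 65 mm above the table, 115 mm from the hinge axis. The peg is round, 16 mm in diameter, and rises from z = 30 mm (top of the bar) to 95 mm. The bar is 10 mm wide, its far end 170 mm from the hinge.
- keeper_hinge (a point): On the vertical hinge axis of the keeper bar (steel boss 22 mm across, top at z = 46 mm), at x = 85, y = -95 mm of the stand. The dark catch block that receives the bar's end covers x = -125 to -91, y = -117 to -87 mm, top at z = 34 mm.
- lock_button (a joint): Lock button's travel (m): 0 = out (arm locked), 0.009 = fully in (arm free); the arm is free from about 0.007. Needs about 4 N straight down and stays in when let go.
- lock_top (a point): Centre of the top face of the round red lock button, 26 mm in diameter, on top of the head at x = 0, y = 175 mm of the stand; its top is 156 mm above the table when out and 147 mm when in, standing in a collar 36 mm across whose top is at 143 mm.
- gauge_arm (a joint): Extension of the telescoping arm (m): 0 = home (start), at most 0.12. It moves along -y of the stand. A spring draws it home with 2.5 N at home to 3.7 N fully out.
- pull_grip: The sliding arm, with a blue upright grip block on its end, 18 mm (x) by 16 mm (y) by 52 mm tall, z = 130 to 182 mm; origin at the block's centre, axes parallel to the stand's. At home this is at x = 0, y = 65 mm of the stand. The black arm end and tube below reach up to z = 131 mm; the head's tube collar begins 48 mm behind it, below z = 132 mm.
- pointer_tip (a point): Tip of the thin black pointer (3 mm wide) on the arm, 45 mm to the +x side (stand's axes) of the grip's centre line, at the same y as the grip's centre, 110 mm above the table. It passes over the scale rule.
- rider_mark (a point): Mid-plane of the fixed red rider, a fin 5 mm thick (stand's y), z = 100 to 126 mm, on the +x edge of the yellow scale rule (24 mm wide, top at z = 105 mm, x = 30 to 54, y = -75 to 160 mm of the stand, lines every 10 mm). Axes are the stand's. At the mark, pointer_tip has this point's y; that takes 50 to 110 mm of extension.
- ware: Clay bowl 104 mm across at the rim, on a round wooden bat 160 mm across and 14 mm thick, loose in the nest (about 3 mm play at the fences); rim 78 mm above the table. Origin: centre of the bat's underside, 12 mm above the table.
- jar: Bystander: capped grey-blue jar, 60 mm across, 85 mm tall, beyond the stand. Origin: centre of its underside.
- mug: Bystander: green glazed mug 72 mm across, 80 mm tall, handle at its +y, beyond the stand. Origin: centre of its underside.
- brush: Bystander: wooden-handled brush lying on the table on the -y side of the stand. Origin: centre of its underside, handle to its -x.
Mind the look-alikes: they are no part of the job. Several things have the shape of the ware; the one meant has the colours described above.

How it is judged (in metres and radians):
On the way, in this order (a step that is already met when the one before it is completed fails the run):
1. the keeper bar is shut in its catch, the arm still locked (value of joint keeper below 0.025 rad and value of joint lock_button below 0.004 m), for 0.2 s.
2. the lock button is pushed in (value of joint lock_button above 0.0075 m), for 0.1 s.
At the end, for the whole second after the job is handed in: Pointer within 5 mm of the rider along the scale and still (under 10 mm/s); fingers press the blue grip with over 1 N; lock button over 7.5 mm in; keeper under 0.025 rad; bat within 15 mm of its start and level within 0.1 rad (y of pointer_tip in the frame of rider_mark between -0.005 and 0.005 m and velocity of joint gauge_arm between -0.01 and 0.01 m/s and contact force between the fingers and pull_grip above 1 N and value of joint lock_button above 0.0075 m and value of joint keeper below 0.025 rad and distance of ware from where it was at the start of the episode below 0.015 m and angle between ware's own z axis and vertical below 0.1 rad); the arm keeps its last pose, push and grip.
It fails at once if the bowl on its bat is shoved more than 15 mm or tipped (distance of ware from where it was at the start of the episode above 0.015 m or angle between ware's own z axis and vertical above 0.2 rad).
It fails at once if the jar, mug or brush is moved more than 30 mm (distance of any of jar, mug, brush from where it was at the start of the episode above 0.03 m).
It fails at once if the arm is forced out past its lock (value of joint gauge_arm above 0.015 m and value of joint lock_button below 0.005 m).
It also fails if it takes over 64 s, if anything falls off the work surface, if the arm or the gripper's body presses on something with over 40 N, if the wrist force passes 120 N, or if a joint passes its speed limit or range.

### The arm

A 6-joint arm with a two-finger parallel gripper is mounted at the origin on the work surface. World frame = base frame: x ahead of the robot, y to its left, z up, the work surface at z = 0. Lengths are in m, angles in degrees, forces in N, time in s.
With the tool pointing down it reaches from about 0.3 to 0.75 m from the base axis. Payload 8.5 kg.
Tool frame: the origin (TCP) lies at the very end of the fingers, on their centre line; the grasp point (between the pads) lies 19 mm behind it (hold_point_z is the distance from the TCP to the grasp point, in m); z points along the fingers, y is the direction in which the jaws open and shut (so a half turn about z gives the same grasp; the last joint's range is limited). The gripper opens to 85 mm and grips with 20 to 120 N. Pads are 22 mm wide; open, the fingers measure 114 mm over their backs; the gripper's body (76 mm by 85 mm) begins 54 mm behind the grasp point. The pads swing forward as they close: fully open they stand 13 mm farther back than shut.
Start: joints at [63.696, 21.807, 74.336, -0, 83.858, -12.336], TCP at [0.133, 0.534, 0.195] pointing down, gripper open.
Joint ranges: [-178.18, 178.18], [-50.72, 133.34], [12.68, 142.11], [-81.47, 261.47], [9.98, 163.14], [-165.26, 165.26]. Speed limits (degrees/s): [136.94, 136.94, 180, 180, 180, 180].

### API

Orientations are given as a 3x3 rotation matrix whose columns are the frame's x, y, z axes.
In Python, from rig import observe, get_image, close_job, hold_point_z gives the robot as it stands. The module is installed in compiled form; this text tells all that it offers.
- The arm moves only by the tool jog_arm, never from a script. Its arguments are lists of equal length, an entry for each row: "travel": the shift along the world's x, y, z in m, a list of three; "dr": the turn, a rotation vector about the world's x, y, z in rad, a list of three. In form: {"travel": [[x, y, z], ...], "dr": [[rx, ry, rz], ...]}. A call has 1 to 20 rows; each row shifts and turns the commanded pose from where the row before left it; what a row does not reach is not made up. A row lasts 1/12 s, in which the tool goes at most 41.7 mm and 7.16 degrees, less where a joint would pass 70% of its speed; a pose out of reach is approached as far as the arm can. A call with a gripper value outside its range is refused whole. "jaw" is the finger opening in m, from 0 to 0.0854, set as the call begins (left out, the last holds). The fingers move at their own pace and stop on an object; "newtons" is the grip in N (left out, the last holds). Time passes only in rows, so rows that do not move let the fingers close. It gives the time, the measured TCP pose, the force and the opening at its end, in the units of the state.
- observe(): the state, without advancing time (a new reading comes with each control period).
- get_image(name): name is "scene" or "top" or "wrist"; returns a dict with "color" (480x640x3 uint8, red, green, blue), "fovy" (degrees; the focal length in pixels is half the picture's height over the tangent of half this angle, whatever the lens; pixels are square), "cx", "cy" (the principal point, pixels), "R" (3x3) and "t" (3): a world point X has camera coordinates R X + t. Camera axes: x right, y down, z forward; pixel columns grow to the right and rows downward; lengths in m; the calibration is good to about 2 mm. A picture is of the moment at which its call begins. There is no depth.
- close_job(): hands the job in, once; it reports no verdict.
The state is a dict: "time_s": time; "q": joint angles; "qvel": joint speeds; "joint_efforts": joint torques, N m; "position": TCP position; "tool_rot": TCP orientation; "ft_force": force on the tool from outside, world axes, zero at the start; "wrist_torque": the same for the moment, N m; "grip_width": finger opening in m.
Only numpy, scipy, OpenCV 4.12 (cv2) and the standard library are available. Lean on these libraries where they do the work, as an engineer would, in place of code of your own. Each camera call takes 0.05 s, during which the arm holds its last target.

## Working session

There is one attempt and no reset: what is moved stays moved. The work goes in short steps, Python scripts to look and compute and a tool call to move; the robot and the scene stay as the last step left them, time stands still between calls to the robot, and variables do not carry over. Pictures are saved under pics/ and viewed, and the job is handed in when it is done.

Besides the shell and the picture viewer there is one more tool, called after "Call:" as a command line: name --argument value ..., lists and objects as JSON in quotes. jog_arm: Moves the arm, as the interface text tells. Its arguments: {"type":"object","properties":{"travel":{"type":"array"},"dr":{"type":"array"},"jaw":{"type":"number"},"newtons":{"type":"number"}},"required":["travel","dr"]}

```bash
mkdir -p pics; python3 - <<'E'
from rig import *
import cv2,numpy as np
o=observe();print(o['time_s'],o['position'],o['tool_rot'],hold_point_z if not callable(hold_point_z) else hold_point_z())
for n in("scene","top","wrist"):
    g=get_image(n);cv2.imwrite(f"pics/{n}0.png",g['color'][:,:,::-1]);print(n,g['fovy'],g['cx'],g['cy'],np.round(g['R'],3).tolist(),g['t'])
E
```

```text
0.0 [0.13259221 0.53340924 0.19458071] [[-9.70432033e-01  2.41373514e-01 -7.03860659e-04]
 [ 2.41374277e-01  9.70431157e-01 -1.35234674e-03]
 [ 3.56627630e-04 -1.48225445e-03 -9.99998838e-01]] 0.0187
scene 52.41409010335346 327.2291393173579 240.85235689709654 [[-0.587, 0.809, 0.013], [0.663, 0.49, -0.566], [-0.464, -0.324, -0.825]] [ 0.31130738 -0.33423194  1.30013964]
top 51.38279035070798 313.2379379544839 231.70978470431177 [[0.008, -1.0, 0.018], [-0.982, -0.011, -0.191], [0.191, -0.016, -0.981]] [0.01153722 0.56978255 1.09982143]
wrist 60.896493123943 322.2270593994353 239.54944776957097 [[0.242, 0.97, -0.001], [0.924, -0.23, 0.305], [0.296, -0.075, -0.952]] [-0.54938105 -0.04019437  0.3795391 ]
```

View pics/scene0.png

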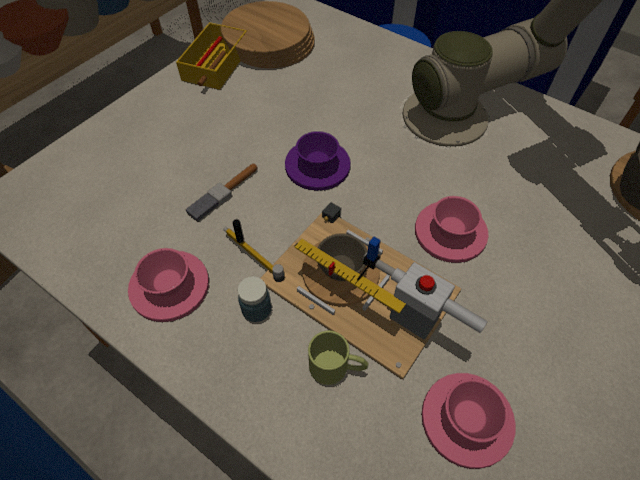

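View pics/top0.png

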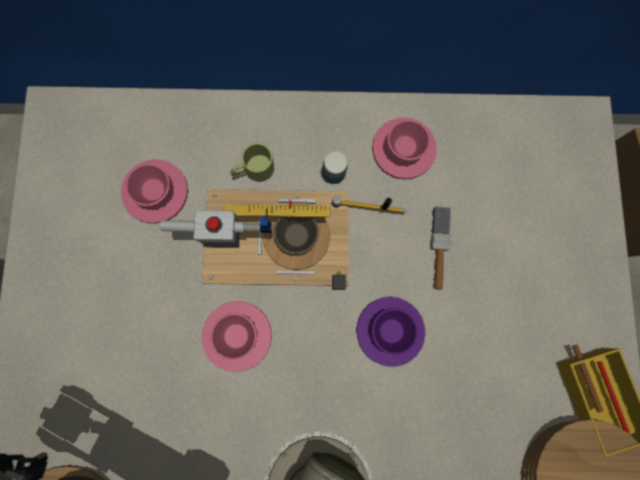

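View pics/wrist0.png

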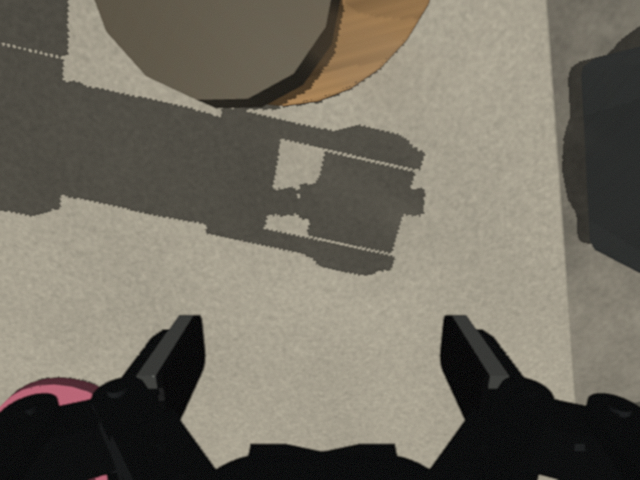

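The top view shows the stand with its axes nearly parallel to the world's. The button is at (213,224), hinge at (337,202), peg at (386,204) and grip at (265,224). Next I'll measure them properly.

```bash
cat > h.py <<'E'
from rig import *
import cv2,numpy as np
def ray(g,u,v):
    f=240/np.tan(np.radians(g['fovy']/2))
    R=np.array(g['R']);t=np.array(g['t'])
    d=R.T@np.array([(u-g['cx'])/f,(v-g['cy'])/f,1]);return -R.T@t,d
def onz(g,u,v,z):
    c,d=ray(g,u,v);return c+d*(z-c[2])/d[2]
def two(a,b):
    (c1,d1),(c2,d2)=a,b
    A=np.array([d1,-d2]).T;s=np.linalg.lstsq(A,c2-c1,rcond=None)[0]
    p,q=c1+s[0]*d1,c2+s[1]*d2;return (p+q)/2,np.linalg.norm(p-q)
def proj(g,X):
    f=240/np.tan(np.radians(g['fovy']/2));c=np.array(g['R'])@X+g['t'];return g['cx']+f*c[0]/c[2],g['cy']+f*c[1]/c[2]
def blobs(g,lo,hi,amin=8):
    h=cv2.cvtColor(g['color'],cv2.COLOR_RGB2HSV)
    m=cv2.inRange(h,lo,hi);n,l,s,c=cv2.connectedComponentsWithStats(m)
    return [(s[i].tolist(),np.round(c[i],1).tolist()) for i in range(1,n) if s[i,4]>=amin],m,l
E
python3 - <<'E'
from h import *
for n in("scene","top"):
    g=get_image(n);print(n)
    for k,lo,hi in(("red",(0,180,80),(6,255,255)),("red2",(174,180,80),(180,255,255)),("blue",(105,150,60),(125,255,255)),("yel",(20,150,80),(32,255,255)),("blk",(0,0,0),(180,255,25))):
        print(k,[b for b in blobs(g,lo,hi)[0]][:14])
    x0,y0,w=(220,200,230) if n=="scene" else (190,170,230)
    c=g['color'][y0:y0+170,x0:x0+w];cv2.imwrite(f"pics/{n}1.png",cv2.resize(c,None,fx=3.4,fy=3.4,interpolation=cv2.INTER_CUBIC)[:,:,::-1])
E
```

```text
scene
red [([197, 36, 25, 30, 85], [209.6, 49.9]), ([329, 262, 5, 6, 14], [331.3, 265.0]), ([420, 276, 15, 12, 139], [426.6, 281.4])]
red2 []
blue [([379, 24, 52, 23, 463], [408.1, 32.5]), ([369, 237, 11, 10, 65], [374.2, 241.5])]
yel [([176, 22, 71, 50, 508], [212.2, 50.8]), ([325, 216, 3, 4, 9], [325.9, 217.7]), ([226, 229, 10, 10, 44], [231.2, 233.2]), ([294, 239, 112, 74, 1407], [350.8, 275.4]), ([242, 242, 31, 28, 162], [257.4, 255.2])]
blk [([318, 0, 23, 10, 33], [329.2, 3.8]), ([334, 0, 10, 6, 13], [338.2, 2.8]), ([384, 1, 5, 4, 8], [386.1, 2.0]), ([389, 0, 5, 13, 22], [391.8, 7.0]), ([414, 0, 27, 44, 575], [427.3, 16.9]), ([478, 0, 15, 16, 58], [485.7, 7.7]), ([492, 0, 4, 4, 9], [493.2, 1.9]), ([498, 1, 7, 5, 10], [500.9, 3.0]), ([507, 0, 5, 6, 13], [509.5, 2.8]), ([516, 0, 5, 6, 12], [517.4, 2.8]), ([522, 0, 5, 7, 11], [523.8, 2.6]), ([527, 0, 6, 6, 10], [529.0, 3.3]), ([531, 0, 14, 16, 39], [538.3, 7.6]), ([545, 0, 4, 4, 8], [546.4, 1.1])]
top
red [([207, 218, 12, 11, 99], [212.7, 223.4]), ([598, 362, 31, 71, 280], [612.8, 396.9])]
red2 []
blue [([191, 57, 154, 34, 2825], [261.7, 77.6]), ([356, 62, 142, 31, 2277], [424.4, 81.2]), ([308, 64, 6, 7, 21], [310.7, 66.8]), ([117, 78, 38, 9, 118], [134.7, 83.3]), ([349, 84, 7, 7, 18], [352.1, 87.4]), ([499, 86, 6, 6, 11], [500.7, 88.8]), ([261, 218, 7, 9, 57], [263.9, 221.8])]
yel [([341, 201, 40, 9, 153], [360.4, 204.8]), ([225, 205, 105, 12, 1031], [278.9, 210.6]), ([387, 207, 14, 5, 52], [393.7, 209.2]), ([570, 349, 70, 108, 1889], [604.4, 394.7]), ([585, 384, 3, 4, 8], [585.8, 385.5])]
blk [([382, 200, 8, 10, 40], [385.8, 204.2]), ([262, 230, 9, 2, 10], [266.3, 230.9]), ([0, 455, 46, 25, 698], [23.8, 465.9]), ([314, 454, 6, 3, 8], [316.0, 454.4]), ([328, 455, 27, 15, 76], [341.5, 461.8]), ([67, 478, 22, 2, 34], [76.8, 478.6])]
```

View pics/scene1.png

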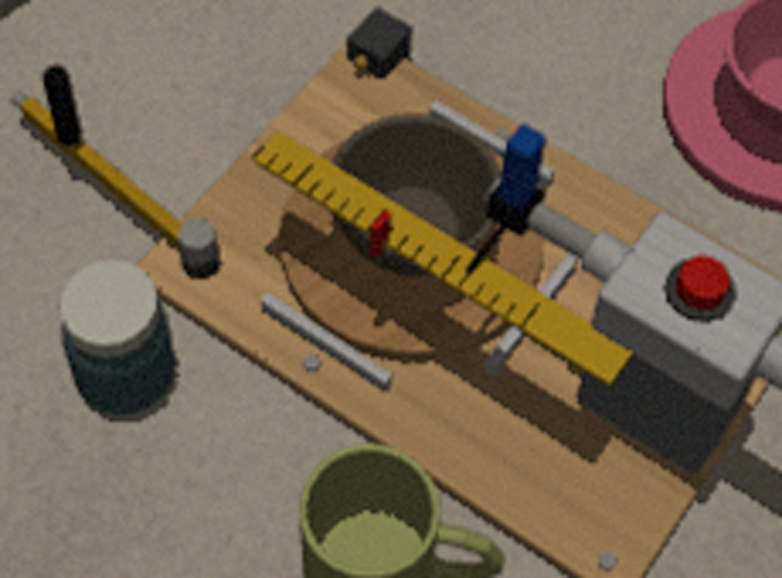

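View pics/top1.png

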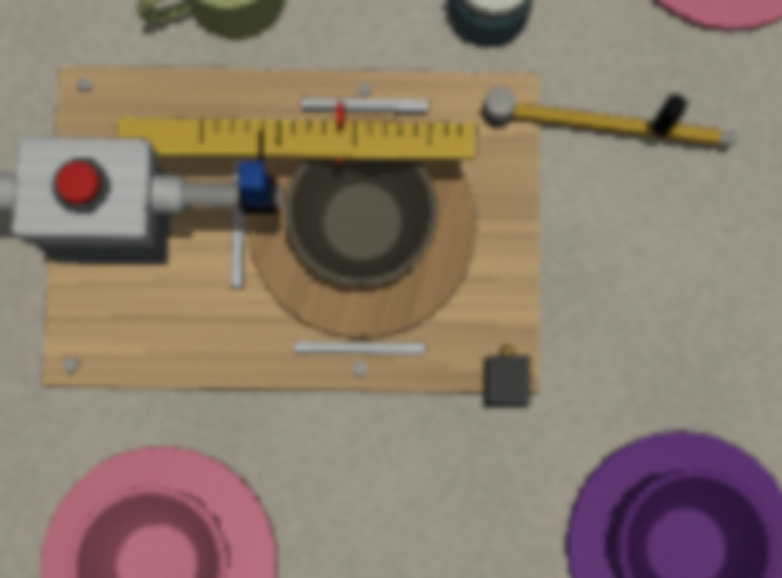

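```bash
python3 - <<'E'
from h import *
s=get_image("scene");t=get_image("top")
P={}
def T(u,v):return 190+(u+.5)/3.4-.5,170+(v+.5)/3.4-.5
def S(u,v):return 220+(u+.5)/3.4-.5,200+(v+.5)/3.4-.5
for n,a,b,z in(("button",(77,183),(704,278),.156),("hinge",(499,104),(199,230),.046),("pegtop",(677,101),(56,72),.095),("pegbase",(661,130),(70,140),.030),("rider",(340,104),(382,214),.126),("griptop",(254,173),(528,134),.182),("pointer",(261,130),(471,269),.110),("blockcatch",(507,381),(378,38),.034),("c1",(60,66),None,.012),("c2",(540,73),(148,258),.012),("c3",(541,391),None,.012),("c4",(42,386),None,.012)):
    p=onz(t,*T(*a),z);r=[np.round(p,4).tolist()]
    if b: r+= [np.round(onz(s,*S(*b),z),4).tolist()]; q,e=two(ray(t,*T(*a)),ray(s,*S(*b))); r+=[np.round(q,4).tolist(),round(e,4)]
    print(n,r)
    P[n]=p
# yaw via corners & button-hinge
B=P["button"];H=P["hinge"];v=(B-H)[:2];m=np.array([-85,270.])
print("len",np.linalg.norm(v),np.linalg.norm(m)/1000,"yaw",np.degrees(np.arctan2(v[1],v[0])-np.arctan2(m[1],m[0])))
for a,b in(("c2","c1"),("c3","c4")):
    d=P[a]-P[b];print(np.linalg.norm(d[:2]),np.degrees(np.arctan2(-d[0]*-1,-d[1])))
E
```

```text
button [[0.5652, 0.2314, 0.156], [0.568, 0.2346, 0.156], [0.5658, 0.2331, 0.1518], np.float64(0.0019)]
hinge [[0.6477, -0.0374, 0.046], [0.6489, -0.0356, 0.046], [0.6481, -0.0371, 0.0437], np.float64(0.001)]
pegtop [[0.6385, -0.153, 0.095], [0.6355, -0.1504, 0.095], [0.637, -0.1512, 0.0967], np.float64(0.0036)]
pegbase [[0.6344, -0.1525, 0.03], [0.6388, -0.1482, 0.03], [0.6358, -0.1531, 0.0226], np.float64(0.0015)]
rider [[0.6255, 0.0704, 0.126], [0.6176, 0.0721, 0.126], [0.6225, 0.0724, 0.1335], np.float64(0.0049)]
griptop [[0.5672, 0.1199, 0.182], [0.5631, 0.1235, 0.182], [0.5657, 0.122, 0.1845], np.float64(0.005)]
pointer [[0.6116, 0.1221, 0.11], [0.6092, 0.125, 0.11], [0.6105, 0.1237, 0.1112], np.float64(0.0036)]
blockcatch [[0.4565, -0.0434, 0.034], [0.4628, -0.0397, 0.034], [0.4572, -0.0438, 0.0252], np.float64(0.0004)]
c1 [[0.6807, 0.2748, 0.012]]
c2 [[0.68, -0.0691, 0.012], [0.6678, -0.0629, 0.012], [0.6741, -0.0633, 0.0226], np.float64(0.011)]
c3 [[0.4518, -0.0685, 0.012]]
c4 [[0.4521, 0.2762, 0.012]]
len 0.2811405999307376 0.28306359709436324 yaw -0.4148690050416023
0.3438727150850697 -0.13215907515966654
0.3446286773352462 -0.03868246642594354
```

Call:
jog_arm --travel '[[0.021, -0.0285, 0.004], [0.021, -0.0285, 0.004], [0.021, -0.0285, 0.004], [0.021, -0.0285, 0.004], [0.021, -0.0285, 0.004], [0.021, -0.0285, 0], [0.021, -0.0285, 0], [0.021, -0.0285, 0], [0.021, -0.0285, 0], [0.021, -0.0285, 0], [0.021, -0.0285, 0], [0.021, -0.0285, 0]]' --dr '[[0, 0, -0.06], [0, 0, -0.06], [0, 0, -0.06], [0, 0, -0.06], [0, 0, -0.06], [0, 0, -0.06], [0, 0, -0.06], [0, 0, -0.06], [0, 0, -0.06], [0, 0, -0.06], [0, 0, -0.06], [0, 0, -0.06]]' --jaw 0.042 --newtons 30

```text
time_s: 1.35
position: [0.3855, 0.1901, 0.2154]
tool_rot: [[-0.568, 0.823, 0.0], [0.823, 0.568, 0.0], [-0.0, 0.0, -1.0]]
ft_force: [0.6, 0.6, 0.2]
grip_width: 0.0423
```

Call:
jog_arm --travel '[[0.021, -0.0285, 0], [0.021, -0.0285, 0], [0.021, -0.0285, 0], [0.021, -0.0285, 0], [0.021, -0.0285, 0], [0.021, -0.0285, 0], [0.021, -0.0285, 0], [0.021, -0.0285, 0], [0.021, -0.0285, 0], [0.021, -0.0285, 0], [0.021, -0.0285, 0], [0.021, -0.0285, 0], [0, 0, 0], [0, 0, 0]]' --dr '[[0, 0, -0.06], [0, 0, -0.06], [0, 0, -0.06], [0, 0, -0.06], [0, 0, -0.06], [0, 0, -0.06], [0, 0, -0.06], [0, 0, -0.06], [0, 0, -0.06], [0, 0, -0.06], [0, 0, -0.06], [0, 0, -0.06], [0, 0, 0], [0, 0, 0]]'

```text
time_s: 2.52
position: [0.6371, -0.1517, 0.2139]
tool_rot: [[0.114, 0.993, -0.001], [0.993, -0.114, 0.001], [0.001, -0.002, -1.0]]
ft_force: [0.3, 0.3, -0.1]
grip_width: 0.0417
```

```bash
python3 - <<'E'
from h import *
o=observe();print(o['time_s'],o['position'],np.round(o['tool_rot'],4).tolist(),o['grip_width'],o['ft_force'],o['q'])
for n in("wrist","top"):
    g=get_image(n);cv2.imwrite(f"pics/{n}2.png",g['color'][:,:,::-1])
    if n=="wrist":
        for z,p in((.095,(.6365,-.1515,.095)),(.03,(.6365,-.1515,.03))):print(proj(g,np.array(p)))
E
```

```text
2.5167 [ 0.63705838 -0.15166702  0.21387915] [[0.1144, 0.9934, -0.0014], [0.9934, -0.1144, 0.0007], [0.0005, -0.0015, -1.0]] 0.04171311197313639 [ 0.26045589  0.33856333 -0.05267534] [-2.37287553e+01  3.23234958e+01  5.33903014e+01  2.29424600e-03
  9.43778991e+01 -1.71588320e+01]
(np.float64(320.64475694189406), np.float64(217.7159475348333))
(np.float64(321.01515773018383), np.float64(199.41444309594095))
```

View pics/wrist2.png

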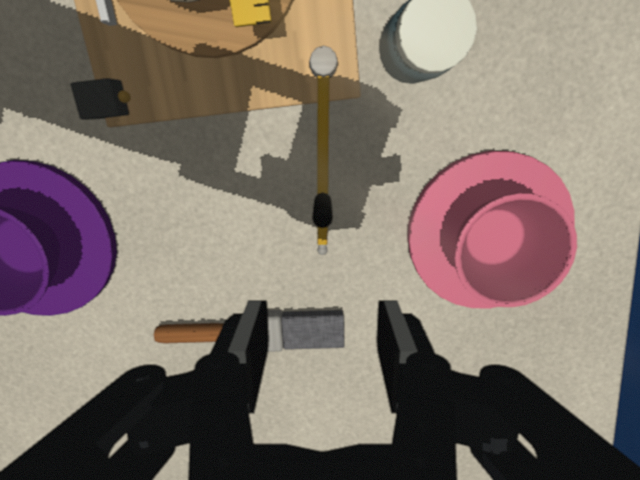

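The wrist view shows the peg's top near (322,216), within 2 px of the prediction of (321,218). I'll lower the fingers around it and narrow the jaw to a loose cage.

Call:
jog_arm --travel '[[0, 0, -0.02], [0, 0, -0.02], [0, 0, -0.02], [0, 0, -0.02], [0, 0, -0.02], [0, 0, -0.02], [0, 0, -0.02], [0, 0, -0.018], [0, 0, 0]]' --dr '[[0, 0, 0], [0, 0, 0], [0, 0, 0], [0, 0, 0], [0, 0, 0], [0, 0, 0], [0, 0, 0], [0, 0, 0], [0, 0, 0]]'

```text
time_s: 3.37
position: [0.6347, -0.1483, 0.0543]
tool_rot: [[0.111, 0.994, -0.006], [0.994, -0.111, 0.003], [0.002, -0.006, -1.0]]
ft_force: [-0.4, 0.7, 0.0]
grip_width: 0.0421
```

Call:
jog_arm --travel '[[0, 0, 0], [0, 0, 0], [0, 0, 0], [0, 0, 0]]' --dr '[[0, 0, 0], [0, 0, 0], [0, 0, 0], [0, 0, 0]]' --jaw 0.024

```text
time_s: 3.7
position: [0.6373, -0.1503, 0.0587]
tool_rot: [[0.113, 0.994, 0.002], [0.994, -0.113, -0.001], [-0.001, 0.002, -1.0]]
ft_force: [0.6, 0.5, 0.3]
grip_width: 0.0239
```

```bash
python3 - <<'E'
from h import *
o=observe();print(o['time_s'],o['position'],o['grip_width'],o['ft_force'])
g=get_image("wrist");cv2.imwrite("pics/wrist3.png",g['color'][:,:,::-1])
H=np.array([.6487,-.037])
p=lambda a:H+.115*np.array([-np.cos(a),-np.sin(a)])
d=o['position'][:2]-H;a0=np.arctan2(-d[1],-d[0]);print(a0,np.linalg.norm(d))
A=np.linspace(a0,0.11,19);print(A[0]-A[1])
pts=[o['position'][:2]]+[p(a) for a in A[1:]]
print(np.round(np.diff(pts,axis=0),4).tolist())
A=np.linspace(.11,-.04,7);print(np.round(np.diff([p(a) for a in A],axis=0),4).tolist())
E
```

```text
3.7 [ 0.63726933 -0.15032345  0.05868022] 0.023904444450002414 [0.55969177 0.52151477 0.29699787]
1.47026868413288 0.11389848078566807
0.07557048245182663
[[-0.0087, 0.0001], [-0.0085, 0.0018], [-0.0083, 0.0025], [-0.0081, 0.0031], [-0.0079, 0.0037], [-0.0076, 0.0043], [-0.0072, 0.0048], [-0.0068, 0.0054], [-0.0064, 0.0059], [-0.0059, 0.0063], [-0.0054, 0.0068], [-0.0049, 0.0072], [-0.0044, 0.0075], [-0.0038, 0.0078], [-0.0032, 0.0081], [-0.0026, 0.0083], [-0.0019, 0.0085], [-0.0013, 0.0086]]
[[-0.0003, 0.0029], [-0.0002, 0.0029], [-0.0001, 0.0029], [-0.0001, 0.0029], [0.0, 0.0029], [0.0001, 0.0029]]
```

View pics/wrist3.png

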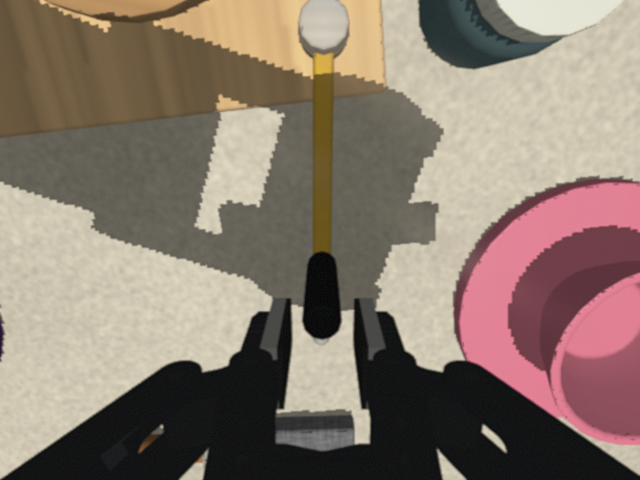

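The black peg, with its top at (322,325), is centred between the fingers. Next comes the arc.

Call:
jog_arm --travel '[[-0.0087, 0.0001, 0], [-0.0085, 0.0018, 0], [-0.0083, 0.0025, 0], [-0.0081, 0.0031, 0], [-0.0079, 0.0037, 0], [-0.0076, 0.0043, 0], [-0.0072, 0.0048, 0], [-0.0068, 0.0054, 0], [-0.0064, 0.0059, 0], [-0.0059, 0.0063, 0], [-0.0054, 0.0068, 0], [-0.0049, 0.0072, 0], [-0.0044, 0.0075, 0], [-0.0038, 0.0078, 0], [-0.0032, 0.0081, 0], [-0.0026, 0.0083, 0], [-0.0019, 0.0085, 0], [-0.0013, 0.0086, 0], [0, 0, 0]]' --dr '[[0, 0, -0.076], [0, 0, -0.076], [0, 0, -0.076], [0, 0, -0.076], [0, 0, -0.076], [0, 0, -0.076], [0, 0, -0.076], [0, 0, -0.076], [0, 0, -0.076], [0, 0, -0.076], [0, 0, -0.076], [0, 0, -0.076], [0, 0, -0.076], [0, 0, -0.076], [0, 0, -0.076], [0, 0, -0.076], [0, 0, -0.076], [0, 0, -0.076], [0, 0, 0]]'

```text
time_s: 5.33
position: [0.5338, -0.0485, 0.0578]
tool_rot: [[0.996, 0.088, 0.001], [0.088, -0.996, 0.0], [0.001, 0.0, -1.0]]
ft_force: [-0.6, 0.9, -0.2]
grip_width: 0.0243
```

```bash
python3 - <<'E'
from h import *
o=observe();print(o['time_s'],o['position'],np.round(o['tool_rot'],3).tolist(),o['grip_width'],o['ft_force'],o['q'])
g=get_image("wrist");cv2.imwrite("pics/wrist4.png",g['color'][:,:,::-1])
E
```

```text
5.3333 [ 0.53375147 -0.0485046   0.05780314] [[0.996, 0.088, 0.001], [0.088, -0.996, 0.0], [0.001, 0.0, -1.0]] 0.024324956691753316 [-0.64626098  0.87232215 -0.22970464] [-1.78642449e+01  2.85262954e+01  8.83785859e+01  1.51168966e-02
  6.30604660e+01  6.70701642e+01]
```

View pics/wrist4.png

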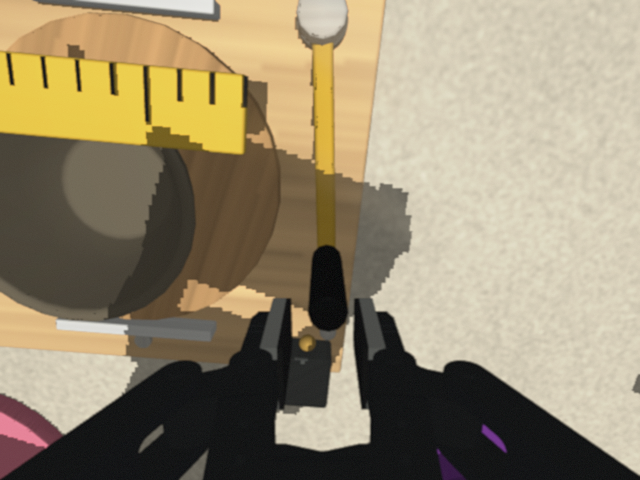

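The peg is following, and the bar's end is approaching the catch at (308,345). I'll finish the swing.

Call:
jog_arm --travel '[[-0.0002, 0.003, 0], [-0.0002, 0.003, 0], [-0.0001, 0.003, 0], [0, 0.003, 0], [0, 0.003, 0], [0, 0.002, 0], [0, 0.001, 0], [0, 0, 0], [0, 0, 0]]' --dr '[[0, 0, -0.022], [0, 0, -0.022], [0, 0, -0.022], [0, 0, -0.022], [0, 0, 0], [0, 0, 0], [0, 0, 0], [0, 0, 0], [0, 0, 0]]'

```text
time_s: 6.13
position: [0.5336, -0.0329, 0.0575]
tool_rot: [[1.0, 0.003, 0.0], [0.003, -1.0, -0.002], [0.0, 0.002, -1.0]]
ft_force: [-1.8, -6.3, 0.3]
grip_width: 0.0241
```

```bash
python3 - <<'E'
from h import *
o=observe();print(o['time_s'],o['position'],o['grip_width'],o['ft_force'])
g=get_image("wrist");cv2.imwrite("pics/wrist5.png",g['color'][:,:,::-1])
E
```

```text
6.1333 [ 0.53361825 -0.03292093  0.05747321] 0.024073958297101496 [-1.75692677 -6.25242889  0.34201585]
```

View pics/wrist5.png

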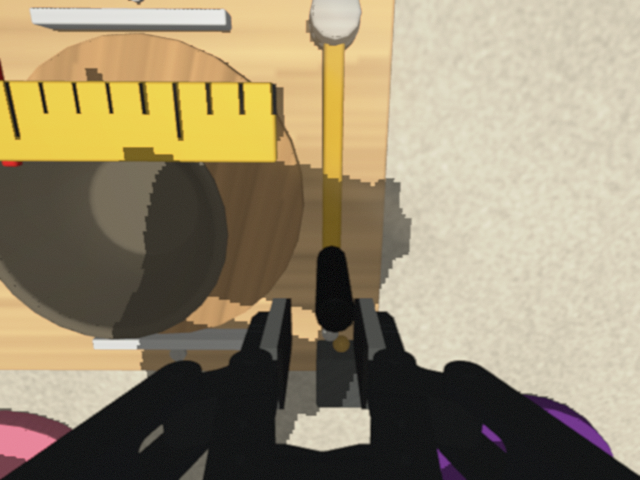

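The force is 6 N, so it's either at the ball or at the stop. I'll push on a little.

Call:
jog_arm --travel '[[0, 0.002, 0], [0, 0.002, 0], [0, 0, 0], [0, 0, 0]]' --dr '[[0, 0, 0], [0, 0, 0], [0, 0, 0], [0, 0, 0]]'

```text
time_s: 6.52
position: [0.534, -0.028, 0.0586]
tool_rot: [[1.0, 0.003, 0.002], [0.003, -1.0, -0.001], [0.002, 0.001, -1.0]]
ft_force: [-2.9, -0.5, 10.5]
grip_width: 0.0239
```

Call:
jog_arm --travel '[[0, 0, 0], [0, 0, 0]]' --dr '[[0, 0, 0], [0, 0, 0]]'

```text
time_s: 6.68
position: [0.534, -0.0279, 0.0586]
tool_rot: [[1.0, 0.003, 0.002], [0.003, -1.0, -0.001], [0.002, 0.001, -1.0]]
ft_force: [-3.2, -0.1, 11.1]
grip_width: 0.0242
```

```bash
python3 - <<'E'
from h import *
o=observe();print(o['time_s'],o['position'],o['grip_width'],o['ft_force'],o['wrist_torque'])
for n in ("wrist","scene"):
    g=get_image(n);cv2.imwrite(f"pics/{n}6.png",g['color'][:,:,::-1] if n=="wrist" else cv2.resize(g['color'][150:350,170:430],None,fx=3,fy=3,interpolation=cv2.INTER_CUBIC)[:,:,::-1])
E
```

```text
6.6833 [ 0.53397686 -0.02792987  0.05861308] 0.024212047953307086 [-3.15824866 -0.10391804 11.05886002] [-0.19583832  0.49995819 -0.05879233]
```

View pics/wrist6.png

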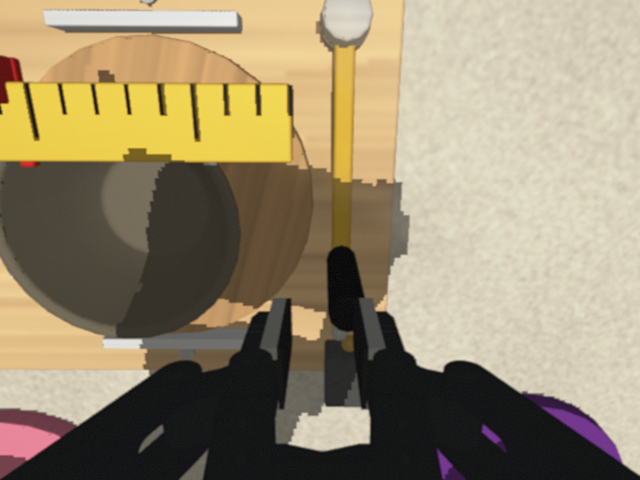

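View pics/scene6.png

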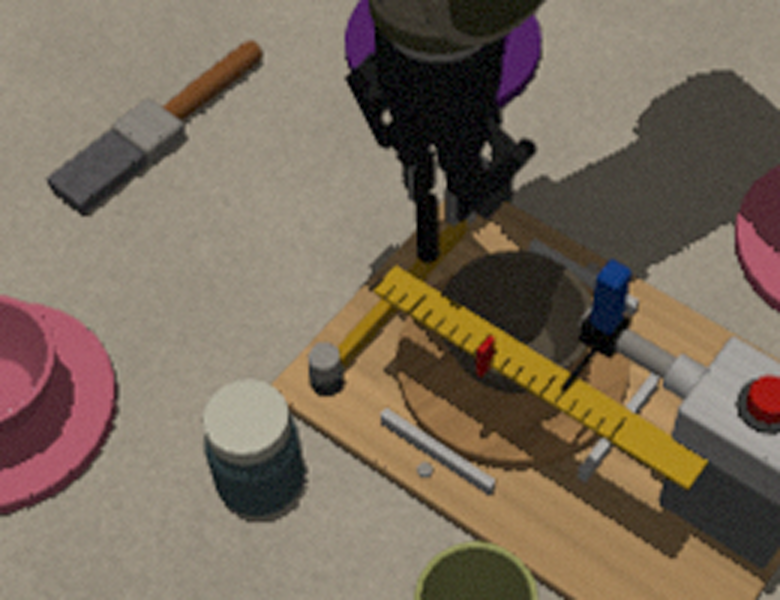

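The ball has been passed, since the y-force dropped away and the bar lies straight at (343,150). An unexplained upward force of 11 N has appeared, though. I'll back off slightly and check.

Call:
jog_arm --travel '[[0, -0.002, 0], [0, -0.002, 0], [0, 0, 0]]' --dr '[[0, 0, 0], [0, 0, 0], [0, 0, 0]]'

```text
time_s: 7.03
position: [0.5342, -0.0309, 0.0585]
tool_rot: [[1.0, 0.003, 0.003], [0.003, -1.0, 0.002], [0.003, -0.001, -1.0]]
ft_force: [-1.0, 6.5, 10.0]
grip_width: 0.0244
```

```bash
python3 - <<'E'
from h import *
o=observe();print(o['time_s'],o['position'],o['grip_width'],o['ft_force'],o['wrist_torque'])
for n in ("wrist","top"):
    g=get_image(n);cv2.imwrite(f"pics/{n}7.png",g['color'][:,:,::-1] if n=="wrist" else cv2.resize(g['color'][170:340,190:420],None,fx=3.4,fy=3.4,interpolation=cv2.INTER_CUBIC)[:,:,::-1])
E
```

```text
7.0333 [ 0.53418159 -0.03091334  0.05854711] 0.024361348806471436 [-1.02010438  6.53705133  9.98650544] [ 0.79171879  0.14561328 -0.01357591]
```

View pics/wrist7.png

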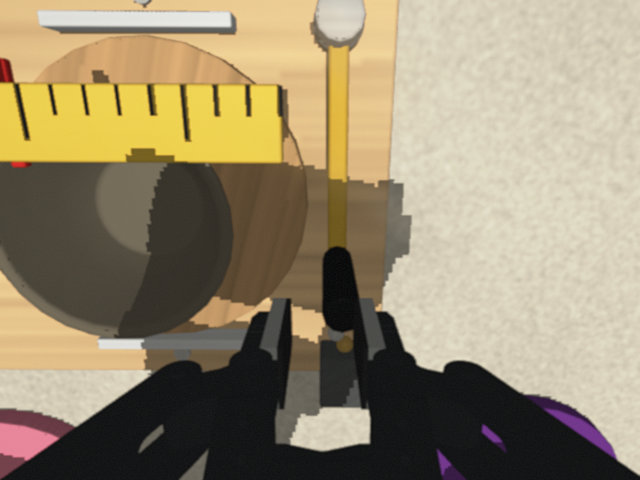

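View pics/top7.png

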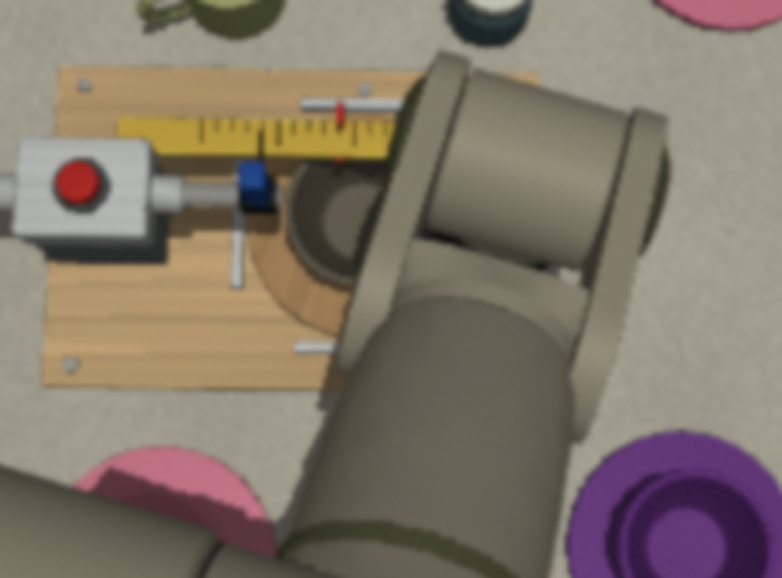

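Call:
jog_arm --travel '[[0, 0, 0.003], [0, 0, 0.003], [0, 0, 0]]' --dr '[[0, 0, 0], [0, 0, 0], [0, 0, 0]]'

```text
time_s: 7.38
position: [0.5337, -0.0318, 0.0638]
tool_rot: [[1.0, 0.002, 0.001], [0.002, -1.0, -0.0], [0.001, 0.0, -1.0]]
ft_force: [-0.5, 0.5, 0.3]
grip_width: 0.024
```

The contact has gone. I'll measure the bar's angle from the wrist and scene views.

```bash
python3 - <<'E'
from h import *
for n in ("wrist","scene"):
    g=get_image(n);cv2.imwrite(f"pics/{n}8.png",g['color'][:,:,::-1])
    h=cv2.cvtColor(g['color'],cv2.COLOR_RGB2HSV);m=cv2.inRange(h,(18,120,50),(34,255,255))
    # bar pixels: those whose z=.03 point lies in band along hinge
    ys,xs=np.nonzero(m);P=np.array([onz(g,u,v,.03) for u,v in zip(xs,ys)])
    k=(abs(P[:,1]+.037)<.018)&(P[:,0]>.545)&(P[:,0]<.632)
    A=P[k];print(n,k.sum(),A.min(0)[:2],A.max(0)[:2])
    # centre per x-bin
    b=np.arange(.545,.635,.01);c=[(x+.005,np.ptp(A[(A[:,0]>=x)&(A[:,0]<x+.01)][:,1]),(A[(A[:,0]>=x)&(A[:,0]<x+.01)][:,1].min()+A[(A[:,0]>=x)&(A[:,0]<x+.01)][:,1].max())/2) for x in b if ((A[:,0]>=x)&(A[:,0]<x+.01)).sum()>3]
    c=np.array(c);print(np.round(c,4).tolist());print(np.polyfit(c[:,0],c[:,2],1))
    # rule edge for yaw comparison
    P=np.array([onz(g,u,v,.105) for u,v in zip(xs,ys)]);k=(P[:,1]>-.03)&(P[:,1]<.2)&(P[:,0]>.58)&(P[:,0]<.64);B=P[k]
    print("rule",B[:,0].min(),B[:,0].max(),B[:,1].min(),B[:,1].max())
E
```

```text
wrist 3498 [ 0.54509558 -0.04324529] [ 0.63181288 -0.01922555]
[[0.55, 0.0239, -0.0313], [0.56, 0.0235, -0.0313], [0.57, 0.0101, -0.0378], [0.58, 0.024, -0.0312], [0.59, 0.0227, -0.0317], [0.6, 0.0097, -0.038], [0.61, 0.01, -0.0381], [0.62, 0.0099, -0.038], [0.63, 0.0097, -0.0379]]
[-0.09043916  0.01830423]
rule 0.5801233732208078 0.6205832913934942 -0.025692419896601173 0.07491087363101975
scene 382 [ 0.54525949 -0.05471115] [ 0.63191095 -0.01904566]
[[0.55, 0.0332, -0.038], [0.56, 0.0345, -0.0375], [0.57, 0.0346, -0.0363], [0.58, 0.0327, -0.0359], [0.59, 0.034, -0.0371], [0.6, 0.0291, -0.0384], [0.61, 0.0306, -0.0381], [0.62, 0.0177, -0.0321], [0.63, 0.0145, -0.0325]]
[ 0.05315161 -0.06757917]
rule 0.5800577734232943 0.6397610014194255 -0.02093319061195109 0.19989262558993012
```

View pics/wrist8.png

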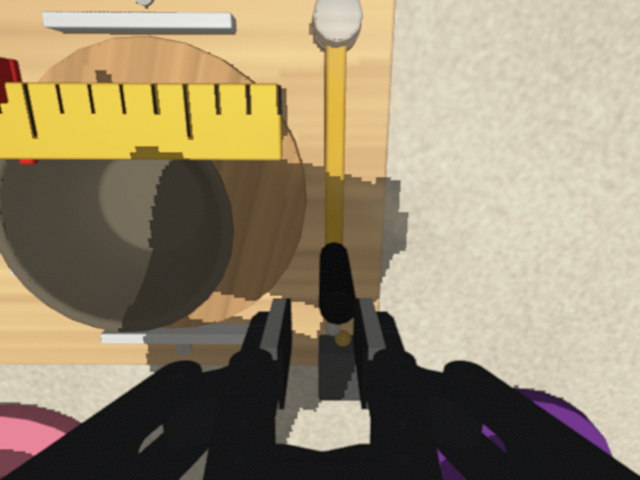

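The bar is straight at y=-0.038, with a slope of about 0.003 and the hinge at y=-0.037, so it is shut. Next I'll lift and go to the button with the fingers closed.

Call:
jog_arm --travel '[[0, 0, 0.02], [0, 0, 0.02], [0, 0, 0.02], [0, 0, 0.02], [0, 0, 0.02], [0, 0, 0.02], [0, 0, 0.02], [0, 0, 0.02], [0, 0, 0]]' --dr '[[0, 0, 0], [0, 0, 0], [0, 0, 0], [0, 0, 0], [0, 0, 0], [0, 0, 0], [0, 0, 0], [0, 0, 0], [0, 0, 0]]'

```text
time_s: 8.23
position: [0.5347, -0.032, 0.2267]
tool_rot: [[1.0, 0.002, 0.006], [0.002, -1.0, -0.002], [0.006, 0.002, -1.0]]
ft_force: [-0.8, 0.1, 0.3]
grip_width: 0.024
```

Call:
jog_arm --travel '[[0.0032, 0.0264, 0], [0.0032, 0.0264, 0], [0.0032, 0.0264, 0], [0.0032, 0.0264, 0], [0.0032, 0.0264, 0], [0.0032, 0.0264, 0], [0.0032, 0.0264, 0], [0.0032, 0.0264, 0], [0.0032, 0.0264, 0], [0.0032, 0.0264, 0], [0, 0, 0], [0, 0, 0]]' --dr '[[0, 0, 0], [0, 0, 0], [0, 0, 0], [0, 0, 0], [0, 0, 0], [0, 0, 0], [0, 0, 0], [0, 0, 0], [0, 0, 0], [0, 0, 0], [0, 0, 0], [0, 0, 0]]' --jaw 0.0

```text
time_s: 9.23
position: [0.565, 0.2333, 0.2219]
tool_rot: [[1.0, 0.004, -0.002], [0.004, -1.0, -0.0], [-0.002, 0.0, -1.0]]
ft_force: [-0.2, 0.3, 0.3]
grip_width: 0.0003
```

```bash
python3 - <<'E'
from h import *
o=observe();print(o['time_s'],o['position'],o['grip_width'],o['ft_force'],o['q'])
for n in ("wrist","top"):
    g=get_image(n);cv2.imwrite(f"pics/{n}9.png",g['color'][:,:,::-1] if n=="wrist" else cv2.resize(g['color'][170:340,190:420],None,fx=3.4,fy=3.4,interpolation=cv2.INTER_CUBIC)[:,:,::-1])
    if n=="wrist":
        for q in((.5655,.232,.156),):
            print(proj(g,np.array(q)))
        for b in blobs(g,(0,180,60),(6,255,255),30)[0]:print(b,onz(g,*b[1],.156),onz(g,*b[1],.126))
E
```

```text
9.2333 [0.56499749 0.23334863 0.22186956] 0.00026820661584134726 [-0.20233169  0.33178407  0.28659517] [ 1.13610600e+01  2.73255092e+01  6.08530015e+01 -4.53601264e-03
  9.19299304e+01  1.01137000e+02]
(np.float64(324.01208472322736), np.float64(239.77030940356093))
([544, 134, 30, 22, 473], [559.5, 143.9]) [0.62479525 0.09481365 0.156     ] [0.62239026 0.07774495 0.126     ]
([305, 213, 40, 42, 1307], [324.0, 234.2]) [0.56915917 0.23202588 0.156     ] [0.55991074 0.2318348  0.126     ]
```

View pics/wrist9.png

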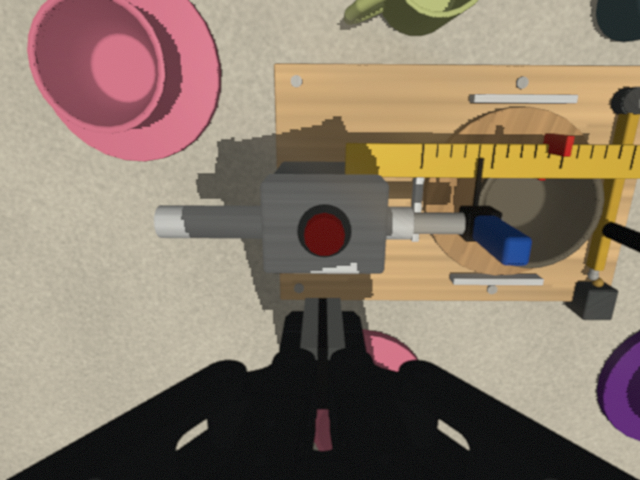

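View pics/top9.png

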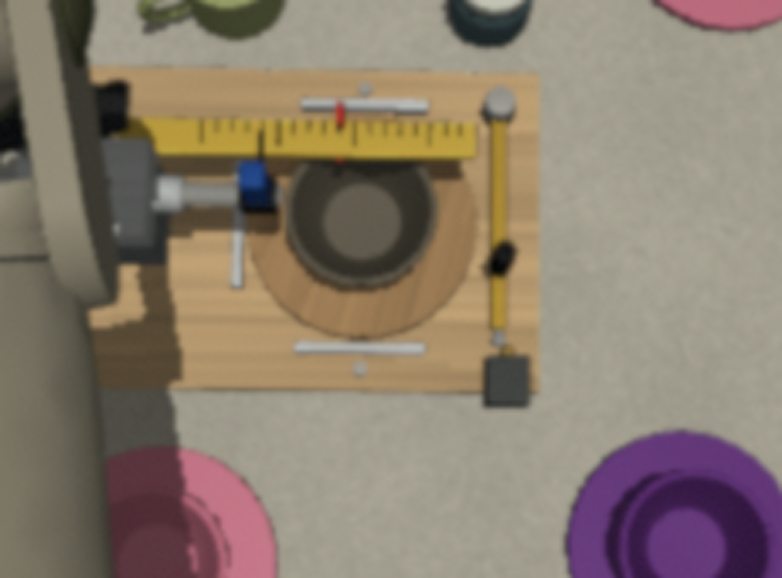

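The keeper lies in its catch at (499,220) and the bowl is unmoved. The button is below the fingers, so I'll press it.

Call:
jog_arm --travel '[[0.001, -0.001, -0.02], [0, 0, -0.02], [0, 0, -0.015], [0, 0, -0.005], [0, 0, -0.004], [0, 0, -0.004], [0, 0, -0.004], [0, 0, 0], [0, 0, 0]]' --dr '[[0, 0, 0], [0, 0, 0], [0, 0, 0], [0, 0, 0], [0, 0, 0], [0, 0, 0], [0, 0, 0], [0, 0, 0], [0, 0, 0]]'

```text
time_s: 10.08
position: [0.5665, 0.2314, 0.1516]
tool_rot: [[1.0, 0.002, 0.001], [0.002, -1.0, 0.0], [0.001, -0.0, -1.0]]
ft_force: [0.0, -0.3, -0.4]
grip_width: 0.0004
```

Call:
jog_arm --travel '[[0, 0, -0.002], [0, 0, -0.002], [0, 0, 0]]' --dr '[[0, 0, 0], [0, 0, 0], [0, 0, 0]]'

```text
time_s: 10.33
position: [0.5662, 0.2314, 0.147]
tool_rot: [[1.0, 0.002, -0.0], [0.002, -1.0, -0.0], [-0.0, 0.0, -1.0]]
ft_force: [0.4, 0.1, 0.4]
grip_width: -0.0
```

Call:
jog_arm --travel '[[0, 0, -0.002], [0, 0, 0]]' --dr '[[0, 0, 0], [0, 0, 0]]'

```text
time_s: 10.5
position: [0.5662, 0.2314, 0.1449]
tool_rot: [[1.0, 0.002, -0.0], [0.002, -1.0, -0.0], [-0.0, 0.0, -1.0]]
ft_force: [-0.6, -0.1, -0.4]
grip_width: -0.0002
```

```bash
python3 - <<'E'
from h import *
o=observe();print(o['time_s'],o['position'],o['grip_width'],o['ft_force'],o['q'])
for n in ("wrist","scene"):
    g=get_image(n);cv2.imwrite(f"pics/{n}10.png",g['color'][:,:,::-1] if n=="wrist" else cv2.resize(g['color'][170:370,300:560],None,fx=3,fy=3,interpolation=cv2.INTER_CUBIC)[:,:,::-1])
E
```

```text
10.5 [0.56622207 0.23141708 0.14490329] -0.0001888228961611533 [-0.60079996 -0.10705409 -0.38204281] [1.11550111e+01 3.01519002e+01 6.87469069e+01 2.75645695e-04
 8.11267764e+01 1.01049724e+02]
```

View pics/wrist10.png

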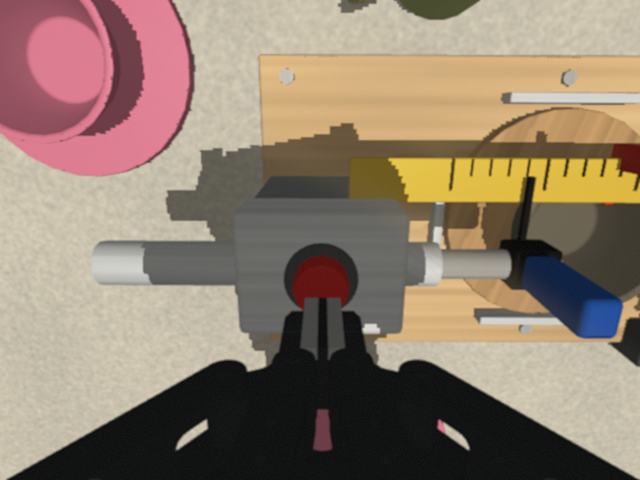

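View pics/scene10.png

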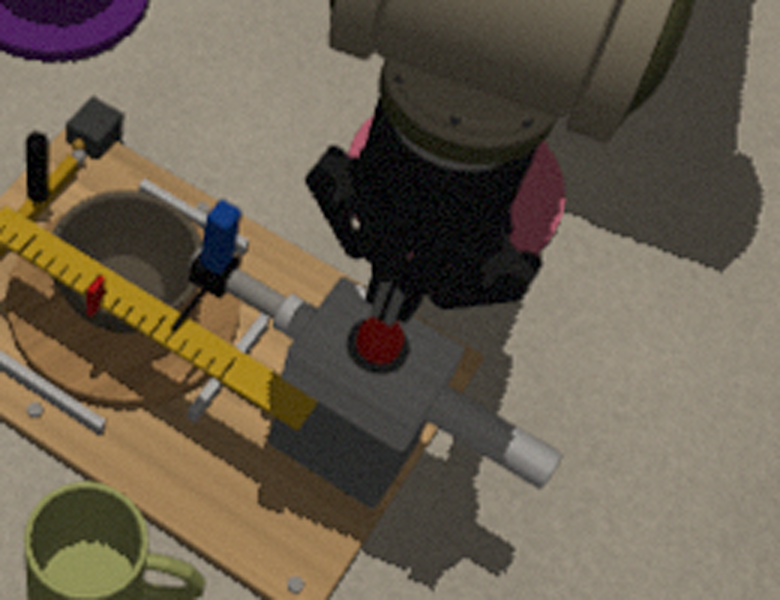

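```bash
python3 - <<'E'
from h import *
o=observe();p=o['position']
g=get_image("wrist");R=np.array(g['R']);print("cam",-R.T@g['t'])
for dz in(0,.01,.02,.03):print(dz,proj(g,p+[0,0,dz]),proj(get_image("scene"),p+[0,0,dz]))
print(blobs(g,(0,180,60),(6,255,255),30)[0])
for z in(.147,.156):print(proj(g,np.array([.5655,.232,z])))
E
```

```text
cam [0.6453875  0.23140881 0.32333602]
0 (np.float64(321.849963712286), np.float64(283.4672205280366)) (np.float64(424.4354251901838), np.float64(282.9277799631191))
0.01 (np.float64(321.8360294565358), np.float64(292.5049846782922)) (np.float64(425.46992659236497), np.float64(280.03859875574636))
0.02 (np.float64(321.82057665032886), np.float64(302.52768129459287)) (np.float64(426.5250763270975), np.float64(277.0917503724322))
0.03 (np.float64(321.80334275109595), np.float64(313.7055955978983)) (np.float64(427.6014988277641), np.float64(274.08549088011847))
[([612, 144, 28, 31, 609], [627.9, 156.9]), ([293, 256, 56, 52, 1998], [320.2, 279.6])]
(np.float64(320.6177255706811), np.float64(286.68396988733946))
(np.float64(320.54767609378155), np.float64(294.99143240291806))
```

The fingertips appear well above the button, since there is no contact at all. I'll triangulate the real tip.

```bash
python3 - <<'E'
from h import *
a=get_image("wrist");b=get_image("scene")
print(observe()['position'])
for n,g,(x,y,w,h),f in(("w",a,(260,240,130,110),6),("s",b,(390,240,80,60),9)):
    cv2.imwrite(f"pics/z{n}.png",cv2.resize(np.clip(g['color'][y:y+h,x:x+w].astype(float)*2,0,255).astype(np.uint8),None,fx=f,fy=f,interpolation=cv2.INTER_NEAREST)[:,:,::-1])
E
```

```text
[0.56637805 0.2314038  0.14525148]
```

View pics/zw.png

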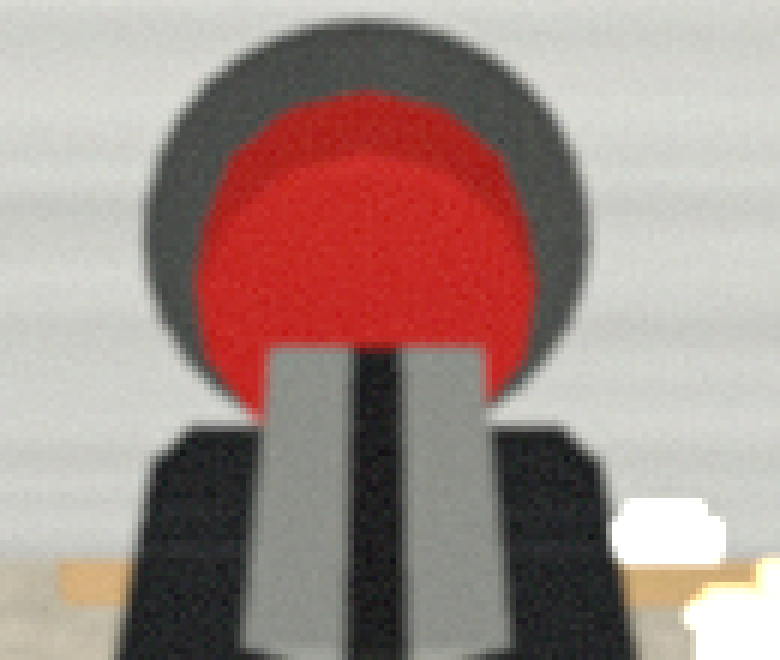

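View pics/zs.png

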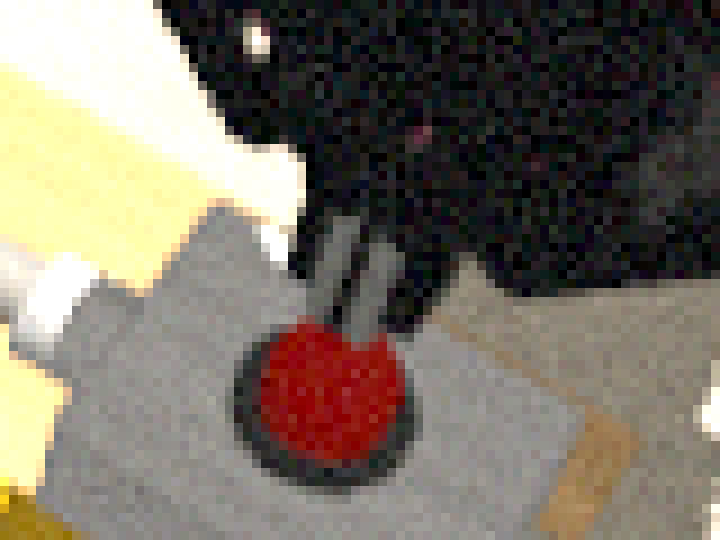

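```bash
python3 - <<'E'
from h import *
a=get_image("wrist");b=get_image("scene")
print(two(ray(a,322,297.2),ray(b,428.4,276.8)))
# finger width at tip in wrist
c,d=ray(a,322,297.2)
for z in(.15,.16,.17,.18):
    q=onz(a,322,297.2,z);print(z,q,proj(b,q), onz(a,304.5,297.2,z)[1]-onz(a,341,297.2,z)[1])
# button top centre: top ellipse upper edge row (240+153/6), left/right edges
for z in(.147,.156):print(onz(a,321,240+153/6,z), onz(a,293,287,z)[1]-onz(a,349,287,z)[1], onz(a,321,287,z))
E
```

```text
(array([0.56953207, 0.23296652, 0.17076151]), np.float64(0.004851700322837099))
0.15 [0.56149303 0.23133735 0.15      ] (np.float64(426.2773453686748), np.float64(279.5429713610301)) 0.017055578842498115
0.16 [0.56632999 0.23134066 0.16      ] (np.float64(425.93740674719396), np.float64(278.5957507367383)) 0.01607225539918214
0.17 [0.57116695 0.23134396 0.17      ] (np.float64(425.5887700005639), np.float64(277.6242932561043)) 0.015088931955866192
0.18 [0.57600391 0.23134727 0.18      ] (np.float64(425.231096959528), np.float64(276.62765662874347)) 0.014105608512550216
[0.57619476 0.23182132 0.147     ] 0.02639854726263821 [0.56533007 0.23181486 0.147     ]
[0.57972413 0.23179956 0.156     ] 0.025052051358340793 [0.56941361 0.23179343 0.156     ]
```

The visible tips are about 30–36 mm above the reported TCP. That also explains the contact at the peg: its top at 0.095 against a reported 0.0586 gives 36 mm. I'll go down in steps until I see a force.

Call:
jog_arm --travel '[[0.001, 0, -0.007], [0, 0, -0.007], [0, 0, -0.004], [0, 0, -0.003], [0, 0, 0]]' --dr '[[0, 0, 0], [0, 0, 0], [0, 0, 0], [0, 0, 0], [0, 0, 0]]'

```text
time_s: 11.47
position: [0.567, 0.2313, 0.1232]
tool_rot: [[1.0, 0.002, -0.002], [0.002, -1.0, -0.0], [-0.002, 0.0, -1.0]]
ft_force: [0.4, -0.7, 0.7]
grip_width: 0.0003
```

Call:
jog_arm --travel '[[0, 0, -0.002], [0, 0, -0.002], [0, 0, 0]]' --dr '[[0, 0, 0], [0, 0, 0], [0, 0, 0]]'

```text
time_s: 11.72
position: [0.5674, 0.2314, 0.1201]
tool_rot: [[1.0, 0.002, 0.0], [0.002, -1.0, 0.0], [0.0, -0.0, -1.0]]
ft_force: [0.1, 0.3, -0.1]
grip_width: 0.0
```

Call:
jog_arm --travel '[[0, 0, -0.002], [0, 0, -0.002], [0, 0, 0]]' --dr '[[0, 0, 0], [0, 0, 0], [0, 0, 0]]'

```text
time_s: 11.97
position: [0.5675, 0.2314, 0.1163]
tool_rot: [[1.0, 0.002, 0.001], [0.002, -1.0, 0.0], [0.001, -0.0, -1.0]]
ft_force: [0.1, 0.2, 2.0]
grip_width: 0.0003
```

```bash
python3 - <<'E'
from h import *
print(observe()['position'],observe()['ft_force'])
a=get_image("wrist");b=get_image("scene")
for n,g,(x,y,w,h),f in(("w",a,(260,240,130,110),6),("s",b,(390,240,80,60),9)):
    cv2.imwrite(f"pics/z{n}2.png",cv2.resize(np.clip(g['color'][y:y+h,x:x+w].astype(float)*2,0,255).astype(np.uint8),None,fx=f,fy=f,interpolation=cv2.INTER_NEAREST)[:,:,::-1])
E
```

```text
[0.56748791 0.2314378  0.11625093] [0.13738597 0.20016452 1.96180927]
```

View pics/zw2.png

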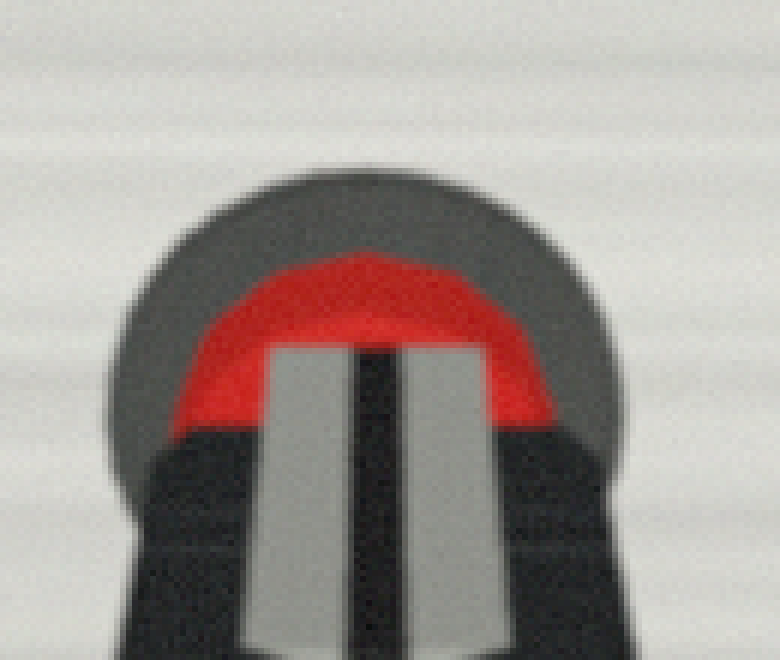

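View pics/zs2.png

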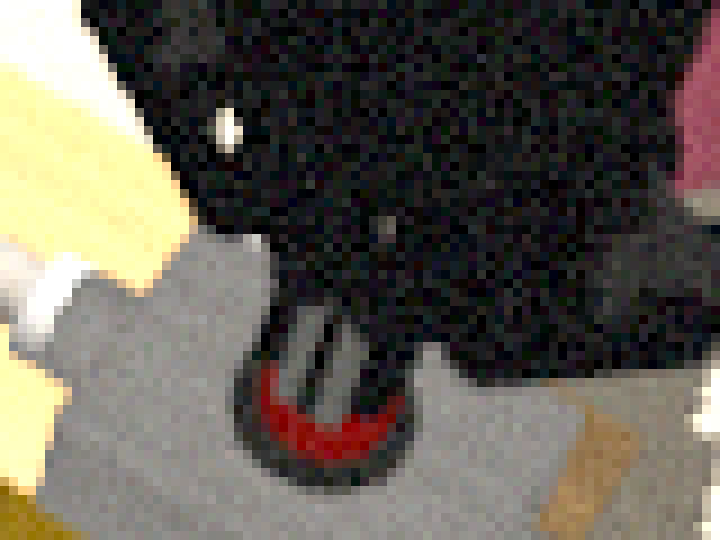

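Contact came at TCP z≈0.117, so the tip is 39 mm above the reported TCP. Now I'll press through the 9 mm travel.

Call:
jog_arm --travel '[[0, 0, -0.002], [0, 0, -0.002], [0, 0, -0.002], [0, 0, -0.002], [0, 0, -0.001], [0, 0, 0], [0, 0, 0]]' --dr '[[0, 0, 0], [0, 0, 0], [0, 0, 0], [0, 0, 0], [0, 0, 0], [0, 0, 0], [0, 0, 0]]'

```text
time_s: 12.65
position: [0.5678, 0.2315, 0.1106]
tool_rot: [[1.0, 0.002, 0.004], [0.002, -1.0, 0.001], [0.004, -0.0, -1.0]]
ft_force: [-7.4, -1.5, 24.6]
grip_width: 0.0001
```

Call:
jog_arm --travel '[[0, 0, 0.01], [0, 0, 0.02], [0, 0, 0.03], [0, 0, 0.03], [0, 0, 0]]' --dr '[[0, 0, 0], [0, 0, 0], [0, 0, 0], [0, 0, 0], [0, 0, 0]]'

```text
time_s: 13.07
position: [0.5693, 0.2319, 0.2028]
tool_rot: [[1.0, 0.002, 0.009], [0.002, -1.0, 0.002], [0.009, -0.002, -1.0]]
ft_force: [0.2, -0.4, 0.4]
grip_width: 0.0001
```

```bash
python3 - <<'E'
from h import *
print(observe()['position'],observe()['ft_force'])
a=get_image("wrist");b=get_image("scene")
cv2.imwrite("pics/w11.png",a['color'][:,:,::-1])
for n,g,(x,y,w,h),f in(("w",a,(260,210,130,110),6),("s",b,(390,240,80,60),9)):
    cv2.imwrite(f"pics/z{n}3.png",cv2.resize(np.clip(g['color'][y:y+h,x:x+w].astype(float)*2,0,255).astype(np.uint8),None,fx=f,fy=f,interpolation=cv2.INTER_NEAREST)[:,:,::-1])
E
```

```text
[0.56931432 0.23187333 0.20279118] [ 0.19176306 -0.44070059  0.41919615]
```

View pics/zw3.png

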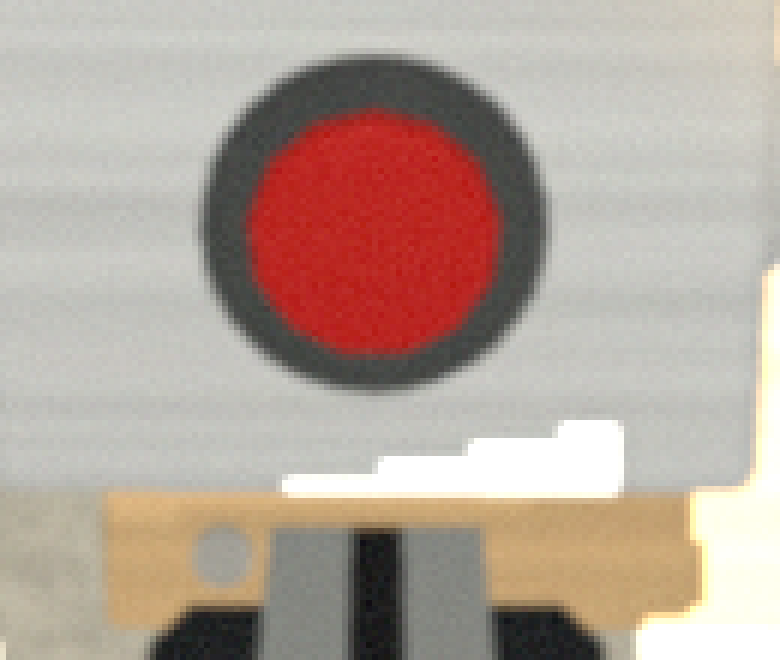

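View pics/w11.png

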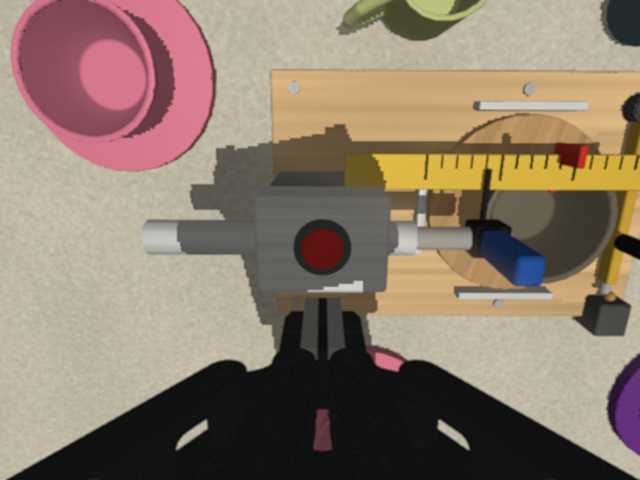

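The button is in, seen at (322,249) with almost none of its side showing. Now I'll move over the blue grip with the jaws open along y.

Call:
jog_arm --travel '[[-0.0004, -0.0137, 0], [-0.0004, -0.0137, 0], [-0.0004, -0.0137, 0], [-0.0004, -0.0137, 0], [-0.0004, -0.0137, 0], [-0.0004, -0.0137, 0], [0, -0.0137, 0], [0, -0.0137, 0], [0, 0, 0], [0, 0, 0]]' --dr '[[0, 0, 0], [0, 0, 0], [0, 0, 0], [0, 0, 0], [0, 0, 0], [0, 0, 0], [0, 0, 0], [0, 0, 0], [0, 0, 0], [0, 0, 0]]' --jaw 0.05

```text
time_s: 14.0
position: [0.5651, 0.121, 0.1973]
tool_rot: [[1.0, 0.0, 0.0], [0.0, -1.0, 0.0], [0.0, -0.0, -1.0]]
ft_force: [0.5, 0.8, -1.0]
grip_width: 0.0502
```

```bash
python3 - <<'E'
from h import *
print(observe()['position'],observe()['ft_force'],observe()['grip_width'])
a=get_image("wrist")
cv2.imwrite("pics/w12.png",a['color'][:,:,::-1])
B=blobs(a,(105,120,40),(125,255,255),40)[0];print(B)
print(proj(a,np.array([.5655,.122,.182])),proj(a,np.array([.5655,.122,.130])))
for b in B:print(onz(a,*b[1],.156))
E
```

```text
[0.56505881 0.12096498 0.19730142] [ 0.52599683  0.75741788 -1.03297895] 0.05021873235860768
[([305, 225, 31, 56, 1582], [320.0, 252.8])]
(np.float64(319.80580647358465), np.float64(270.4466185267191)) (np.float64(320.266930012159), np.float64(239.36465064125653))
[0.565775   0.12203431 0.156     ]
```

View pics/w12.png

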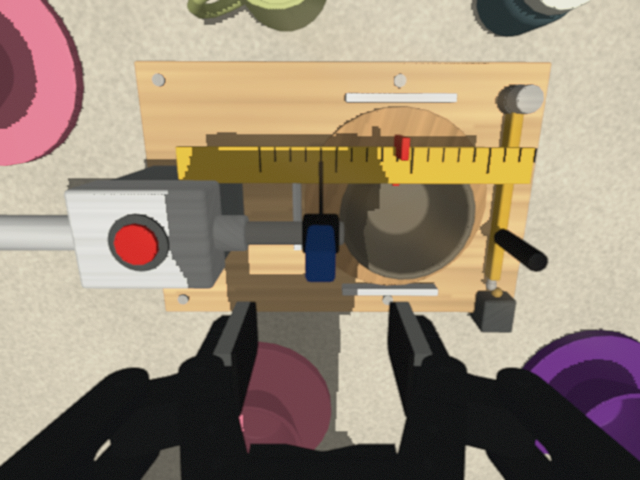

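The grip is centred on the block at (320,253). The pointer is at column 321 and the rider at (402,148). I'll descend and grip, then measure the pull distance.

Call:
jog_arm --travel '[[0, 0.001, -0.016], [0, 0, -0.016], [0, 0, -0.016], [0, 0, -0.013], [0, 0, -0.01], [0, 0, -0.008], [0, 0, 0]]' --dr '[[0, 0, 0], [0, 0, 0], [0, 0, 0], [0, 0, 0], [0, 0, 0], [0, 0, 0], [0, 0, 0]]'

```text
time_s: 14.63
position: [0.5644, 0.1231, 0.1168]
tool_rot: [[1.0, 0.002, -0.002], [0.002, -1.0, 0.0], [-0.002, -0.0, -1.0]]
ft_force: [-1.1, 0.2, -0.4]
grip_width: 0.0498
```

```bash
python3 - <<'E'
from h import *
print(observe()['position'],observe()['ft_force'],observe()['grip_width'])
for n in("wrist","top","scene"):
    a=get_image(n)
    cv2.imwrite(f"pics/{n}13.png",a['color'][:,:,::-1])
    B=blobs(a,(0,170,60),(6,255,255),10)[0]
    for b in B:print(n,b,onz(a,*b[1],.115))
E
```

```text
[0.56435185 0.12313049 0.1167931 ] [-1.05738794  0.22437654 -0.38306025] 0.049811873152919385
wrist ([427, 147, 29, 36, 713], [442.9, 164.0]) [0.62043397 0.07037758 0.115     ]
wrist ([22, 275, 67, 58, 2957], [55.1, 304.0]) [0.55237368 0.25318902 0.115     ]
top ([598, 362, 31, 71, 280], [612.9, 397.1]) [ 0.21450893 -0.60814172  0.115     ]
scene ([197, 37, 25, 29, 100], [209.3, 50.6]) [ 0.27650405 -0.56200557  0.115     ]
scene ([329, 262, 5, 13, 36], [330.9, 268.3]) [0.62310956 0.07381058 0.115     ]
scene ([419, 277, 15, 14, 153], [425.8, 283.7]) [0.54812277 0.23003367 0.115     ]
```

View pics/wrist13.png

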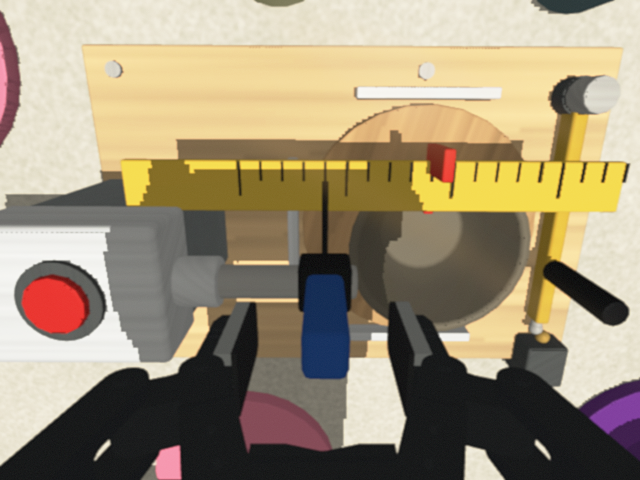

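Call:
jog_arm --travel '[[0, 0, 0], [0, 0, 0], [0, 0, 0], [0, 0, 0], [0, 0, 0], [0, 0, 0], [0, 0, 0]]' --dr '[[0, 0, 0], [0, 0, 0], [0, 0, 0], [0, 0, 0], [0, 0, 0], [0, 0, 0], [0, 0, 0]]' --jaw 0.0 --newtons 40

```text
time_s: 15.37
position: [0.5652, 0.1223, 0.1189]
tool_rot: [[1.0, 0.001, 0.001], [0.001, -1.0, -0.001], [0.001, 0.001, -1.0]]
ft_force: [-1.2, -4.4, 5.9]
grip_width: 0.0149
```

```bash
python3 - <<'E'
from h import *
print(observe()['position'],observe()['ft_force'],observe()['grip_width'])
a=get_image("wrist")
cv2.imwrite("pics/w14.png",a['color'][:,:,::-1])
c=a['color'][140:290,290:490];cv2.imwrite("pics/w14z.png",cv2.resize(c,None,fx=4,fy=4,interpolation=cv2.INTER_NEAREST)[:,:,::-1])
E
```

```text
[0.56520257 0.12226779 0.11887024] [-1.23440611 -4.42013737  5.88518384] 0.014904860215939283
```

View pics/w14.png

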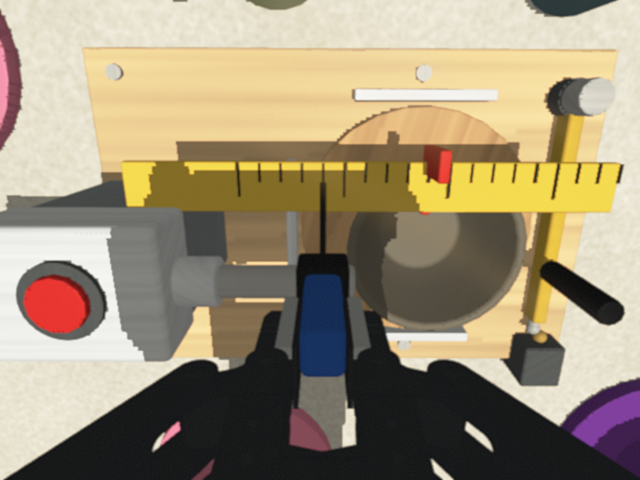

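View pics/w14z.png

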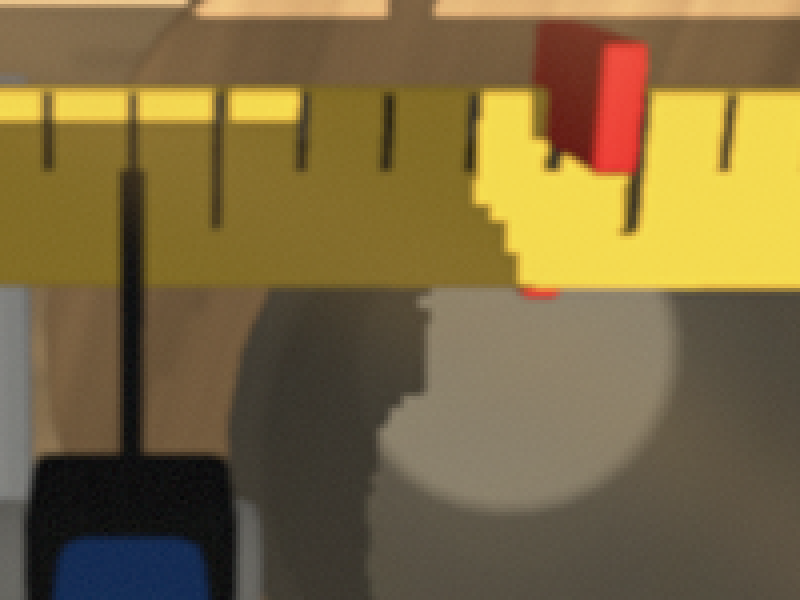

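```bash
python3 - <<'E'
from h import *
a=get_image("wrist")
q=lambda u,v:(290+(u+.5)/4-.5,140+(v+.5)/4-.5)
for p in((600,100),(645,100),(622,60),(622,150)):print('r126',onz(a,*q(*p),.126))
for p in((132,175),(132,400)):print('p110',onz(a,*q(*p),.110))
for u in(47,132,219,304,388,473,634,732):print(onz(a,*q(u,130),.105)[:2])
print('blk',onz(a,*q(132,545),.182),'lines from pointer: rider base (540..560 left edge at z.105)',onz(a,*q(541,130),.105))
E
```

```text
r126 [0.62210022 0.07334089 0.126     ]
r126 [0.62210491 0.06866194 0.126     ]
r126 [0.62619493 0.07143333 0.126     ]
r126 [0.61690106 0.0705706  0.126     ]
p110 [0.6114246 0.1219375 0.11     ]
p110 [0.58420609 0.12189827 0.11      ]
[0.61585156 0.13190462]
[0.61586137 0.12193376]
[0.61587141 0.11172713]
[0.61588121 0.10175397]
[0.61589091 0.09189703]
[0.61590072 0.08192162]
[0.61591931 0.06302389]
[0.61593062 0.05151893]
blk [0.59563803 0.12206067 0.182     ] lines from pointer: rider base (540..560 left edge at z.105) [0.61590857 0.07394047 0.105     ]
```

The gap from pointer (y=0.122) to rider (y=0.071) is 51 mm, within the 50–110 mm range. I'll pull 8 mm first to check that the arm is free.

Call:
jog_arm --travel '[[0, -0.002, 0], [0, -0.003, 0], [0, -0.003, 0], [0, 0, 0]]' --dr '[[0, 0, 0], [0, 0, 0], [0, 0, 0], [0, 0, 0]]'

```text
time_s: 15.8
position: [0.5652, 0.1153, 0.1189]
tool_rot: [[1.0, 0.002, 0.001], [0.002, -1.0, 0.001], [0.001, -0.001, -1.0]]
ft_force: [-1.2, 1.8, 4.8]
grip_width: 0.0154
```

Free, with only 1.8 N.

Call:
jog_arm --travel '[[0, -0.004, 0], [0, -0.004, 0], [0, -0.004, 0], [0, -0.004, 0], [0, -0.004, 0], [0, -0.004, 0], [0, -0.004, 0], [0, -0.004, 0], [0, -0.004, 0], [0, -0.004, 0], [0, -0.003, 0], [0, 0, 0], [0, 0, 0], [0, 0, 0]]' --dr '[[0, 0, 0], [0, 0, 0], [0, 0, 0], [0, 0, 0], [0, 0, 0], [0, 0, 0], [0, 0, 0], [0, 0, 0], [0, 0, 0], [0, 0, 0], [0, 0, 0], [0, 0, 0], [0, 0, 0], [0, 0, 0]]'

```text
time_s: 16.97
position: [0.5651, 0.0725, 0.1189]
tool_rot: [[1.0, 0.002, 0.001], [0.002, -1.0, 0.001], [0.001, -0.001, -1.0]]
ft_force: [-1.9, 2.9, 6.3]
grip_width: 0.0153
```

```bash
python3 - <<'E'
from h import *
print(observe()['position'],observe()['ft_force'],observe()['grip_width'])
a=get_image("wrist")
cv2.imwrite("pics/w15.png",a['color'][:,:,::-1])
c=a['color'][140:290,240:440];cv2.imwrite("pics/w15z.png",cv2.resize(c,None,fx=4,fy=4,interpolation=cv2.INTER_NEAREST)[:,:,::-1])
a=get_image("top");c=a['color'][170:340,190:420];cv2.imwrite("pics/t15.png",cv2.resize(c,None,fx=3.4,fy=3.4,interpolation=cv2.INTER_CUBIC)[:,:,::-1])
E
```

```text
[0.56510015 0.07254016 0.11888349] [-1.85629724  2.87614688  6.34455404] 0.015335869521922313
```

View pics/w15.png

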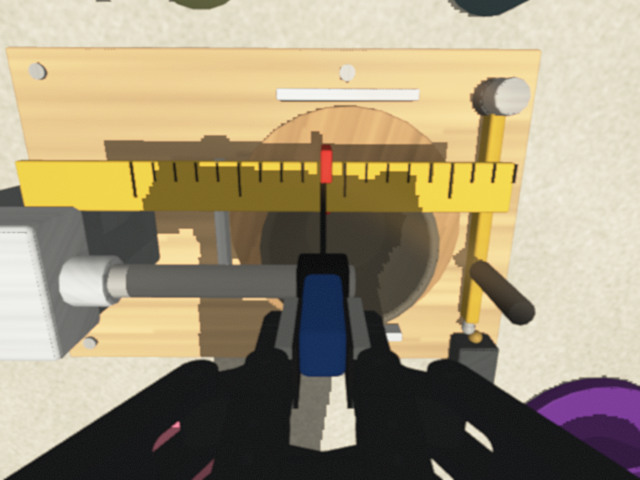

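View pics/w15z.png

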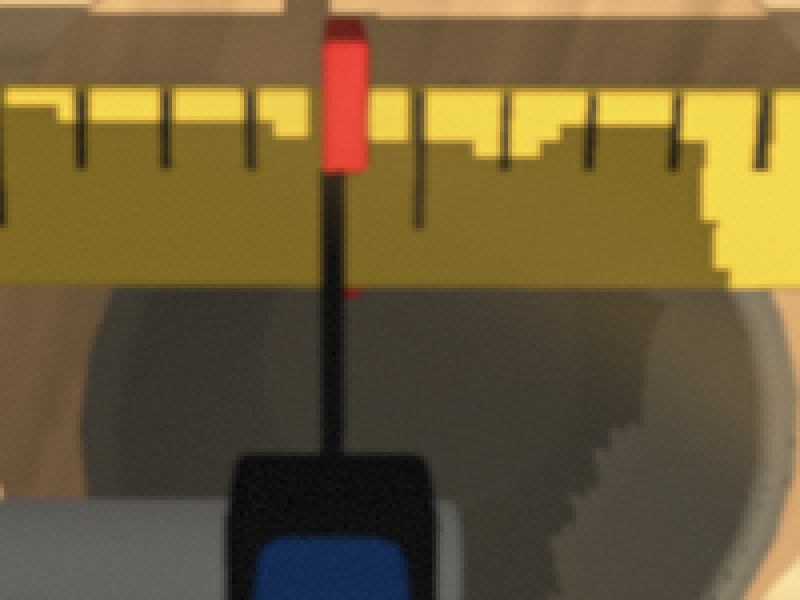

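The pointer (zoom column 332) is about 1.5 mm short of the rider's centre (346). I'll trim it and let it settle.

Call:
jog_arm --travel '[[0, -0.0015, 0], [0, 0, 0], [0, 0, 0], [0, 0, 0], [0, 0, 0], [0, 0, 0]]' --dr '[[0, 0, 0], [0, 0, 0], [0, 0, 0], [0, 0, 0], [0, 0, 0], [0, 0, 0]]'

```text
time_s: 17.57
position: [0.5651, 0.0711, 0.1189]
tool_rot: [[1.0, 0.002, 0.001], [0.002, -1.0, 0.001], [0.001, -0.001, -1.0]]
ft_force: [-1.8, 2.4, 5.2]
grip_width: 0.0152
```

```bash
python3 - <<'E'
from h import *
print(observe()['position'],observe()['ft_force'],observe()['grip_width'])
a=get_image("wrist")
c=a['color'][140:290,240:440];cv2.imwrite("pics/w16z.png",cv2.resize(c,None,fx=4,fy=4,interpolation=cv2.INTER_NEAREST)[:,:,::-1])
a=get_image("scene");c=a['color'][170:370,220:480];cv2.imwrite("pics/s16.png",cv2.resize(c,None,fx=3,fy=3,interpolation=cv2.INTER_CUBIC)[:,:,::-1])
E
```

```text
[0.56509258 0.07111832 0.11885874] [-1.79439422  2.37183616  5.20082383] 0.015171456958807731
```

View pics/w16z.png

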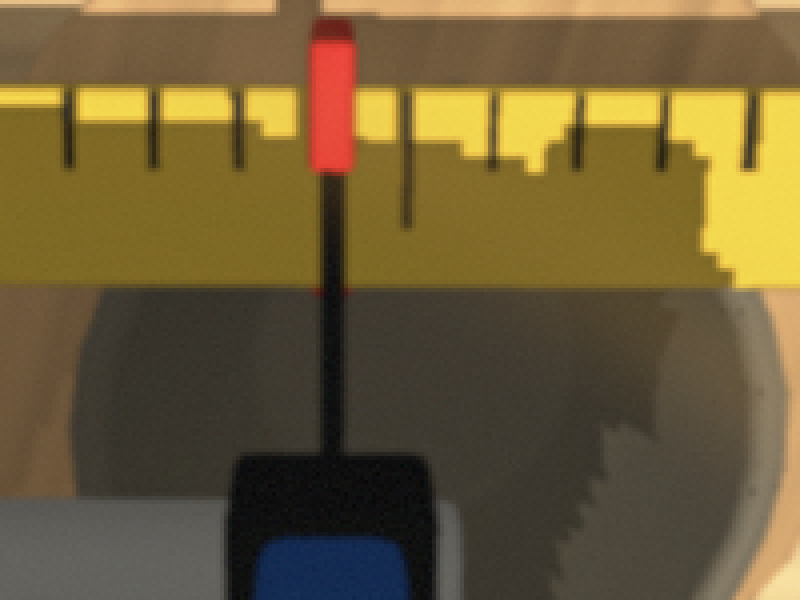

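View pics/s16.png

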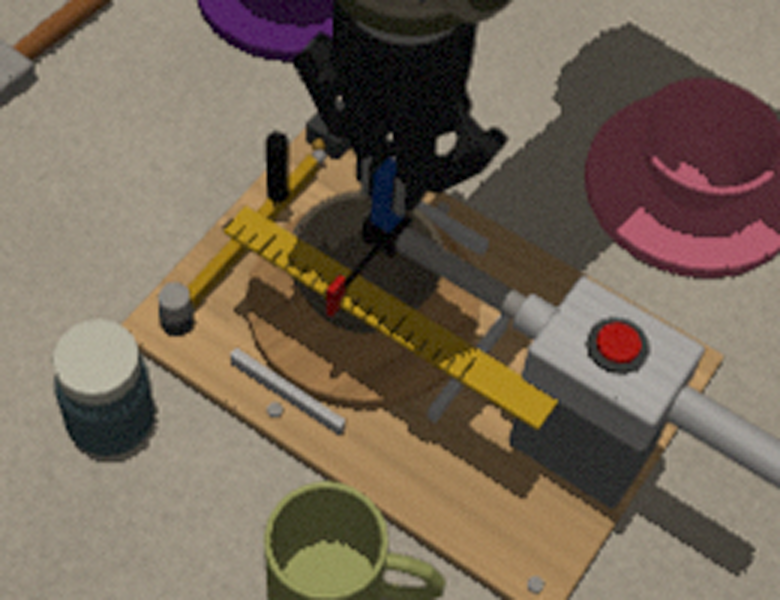

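The pointer (column 332) is on the rider's centre line (333). The keeper is in its catch, the button is in and nothing else has moved, so I'll hand it in.

```bash
python3 -c "
from rig import *
print(close_job())
o=observe();print(o['time_s'],o['position'],o['grip_width'],o['ft_force'])"
```

```text
the job is handed in; nothing more can be done
None
the job is handed in; nothing more can be done
```

I did all three steps and handed the job in at about 17.7 s, with the fingers still holding the blue grip at the mark. No verdict is reported, so this rests on my own last checks.

- **Keeper:** I swung the peg round inside a loose finger cage. The force peaked at about 6 N and then dropped. Afterwards the bar lay straight to within about 0.004 rad, with its end in the catch.
- **Lock button:** I pressed it with up to 25 N. Afterwards it looked fully in, and the arm moved freely with 2–3 N.
- **Pointer:** I pulled the grip 52.5 mm. In the wrist view the pointer stands within about 0.5 mm of the rider's centre line, and the arm was still. The jaw reads 15.2 mm on the 16 mm block, set to 40 N.
- **Bowl and bystanders:** the bowl, jar and mug looked unmoved in the last views. The brush is only partly in the last view and I didn't measure it.

**Disagreements:**
- **Finger length:** the fingertips end about 36–39 mm above the reported TCP, not at it. As a result, one finger probably rode briefly on the peg's top, with about 11 N upward. My first try at the button also stopped short; I worked out the offset from the images and from touching the button, and allowed for it from then on.
- **Residual force:** the wrist still read about 5 N upward while gripping. I left it as it was.

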